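# Pry open the grill controller's rain cover and set its dial

### The job

With the blade of the blue plastic scraper, not with the fingers, lever up the front edge of the hinged aluminium cover on the grill's tilted control box until it is well ajar, then swing it wide open, past square to the panel, so that it stays there. Lay the scraper back down flat on the bare shelf, and turn the dial under the cover until its pointer lines up with the one long mark of its scale. Do not shift the pans, the jar, the spatula or the skewers, and do not drop the scraper.

Things in the scene. Friction and masses are not known exactly. Their poses are not given: they have to be found in the camera images.
- controller: The grill's control box, fixed to the shelf: a 155 x 150 x 50 mm grey enclosure on a steel stand with a 150 x 150 mm foot. Its top face (the panel) slopes up away from the robot at 25 deg to the shelf. Origin: centre of the foot's underside, on the shelf; x away from the robot side, z up.
- panel_edge (a point): Middle of the panel's lower front edge, 110 mm above the shelf. Panel axes (shared by the other panel points pry_slot, cover_hinge, dial_mark): x up the slope, y along the edge to the left, z out of the panel (25 deg off vertical, leaning towards the robot). The panel is the plane z = 0, x from 0 to 155 mm, y +-75 mm; nothing stands in front of its edge.
- pry_slot (a point): Middle of the mouth of the slot under the cover's front wall: 25 mm up the panel from its front edge, 4 mm above the panel. The slot is 80 mm wide and 8 mm high (panel to wall edge), the wall 3 mm thick, free behind it for about 30 mm (then the dial's disc begins).
- cover_hinge (a point): Middle of the cover's hinge axis (along panel y), 155 mm up the panel from its front edge, 1 mm above it.
- cover (a joint): Angle of the cover in rad: 0 shut, grows as its front edge rises about the hinge; 1.57 is square to the panel, stop at 2.2. The hinge is stiff: the cover stays where it is left; about 2 N at the front edge lifts it. Below about 1.7 it is in the gripper's way at the dial.
- cover_shell: The cover: an aluminium tray turned upside down, 130 x 130 mm, 36 mm deep outside, walls 3 mm, shut over the dial. Origin at the middle of the hinge axis; when shut its axes are the panel's, and it reaches to x = -130 mm, z = 36 mm.
- dial (a joint): Angle of the dial in rad, clockwise seen from above the panel: 0 with the pointer towards the panel's front edge (panel -x), 1.90 with the pointer on the long mark; range 0 to 4.71, stays where it is left.
- dial_grip (a point): On the dial's axis (87 mm up the panel, middle), 16.5 mm above the panel, in the middle of its grip bar: 46 mm long, 12 mm wide, from 7 to 27 mm above the panel, on a disc of 52 mm diameter and 7 mm height. This frame turns with the dial: z out of the panel, x along the bar, the pointer end of the bar at -x.
- dial_pointer (a point): Tip of the dial's pointer, a small white nose and line on one end of the bar, 30 mm from the axis, 9 mm above the panel.
- dial_mark (a point): Middle of the one long thick black mark of the scale printed on the panel (22 x 4.5 mm, radial, 42 mm from the dial's axis); the other marks are short (6 mm). It is hidden under the cover when this is shut.
- scraper: Blue plastic scraper lying flat on the shelf, 165 mm long: handle 100 x 24 x 20 mm (x from -90 to +10 mm), flat blade 45 mm wide and 3 mm thick from there to the tip at x = +75 mm, midway up the handle's height (8.5 to 11.5 mm). Origin: on the underside, 10 mm behind the front end of the handle; x from handle to blade, z up. 60 g.
- scraper_grip (a point): Point in the scraper's handle at x = -15 mm, 10 mm above its underside, good to grip across the 24 mm width.
- scraper_tip (a point): Middle of the blade's end edge, x = +75 mm, 10 mm above the underside.
- pans: Bystander: three nested aluminium grill pans, 200 x 150 mm, 75 mm high. Origin: centre of the underside.
- jar: Bystander: glass shaker jar with steel screw lid, 66 mm diameter, 100 mm high, upright. Origin: centre of the underside.
- spatula: Bystander: wooden-handled spatula, 260 mm long, lying flat along its x axis. Origin: underside, about mid-length.
- skewers: Bystander: flat set of short steel skewers in two clips, 175 x 70 x 8 mm, lying flat, long along its x axis. Origin: underside, about mid-length.
Mind the look-alikes: they are no part of the job. Of the things that look like the scraper, the middle-sized one is meant.

How it is judged:
By the outcome, as a careful person would: the job done as asked, in the order asked, and still so for the second after the job is handed in, with the robot touching nothing.
It also fails if it takes over 72 s, if anything falls off the work surface, if the arm or the gripper's body presses on something with over 40 N, if the wrist force passes 120 N, or if a joint passes its speed limit or range.

### The arm

A 6-joint arm with a two-finger parallel gripper is mounted at the origin on the work surface. World frame = base frame: x ahead of the robot, y to its left, z up, the work surface at z = 0. Lengths are in m, angles in degrees, forces in N, time in s.
With the tool pointing down it reaches from about 0.325 to 0.85 m from the base axis. Payload 15.5 kg.
Tool frame: the origin (TCP) lies midway between the tips of the shut fingers; the grasp point (between the pads) lies 19 mm behind it; z points along the fingers, y is the line along which they close (so a half turn about z gives the same grasp; the last joint's range is limited). The gripper opens to 91 mm and grips with 3 to 60 N. Pads are 32 mm wide; open, the fingers measure 118 mm over their backs; the gripper's body (76 mm by 178 mm) begins 60 mm behind the grasp point.
Start: joints at [71.075, 28.281, 77.091, -0, 74.628, -5.472], TCP at [0.145, 0.608, 0.214] pointing down, gripper open.
Joint ranges: [-166.48, 166.48], [-47.26, 123.95], [12.59, 153.08], [-70.14, 250.14], [6.76, 159.57], [-176.63, 176.63]. Speed limits (degrees/s): [108.29, 108.29, 147.25, 172.46, 172.46, 172.46].

### API

Orientations are given as a 3x3 rotation matrix whose columns are the frame's x, y, z axes.
In Python, from bench import ctrl gives the robot as it stands. The module is installed in compiled form; this text tells all that it offers. Calls block until the motion is done:
- ctrl.goto(position, orientation): joint-space move of the TCP to a pose.
- ctrl.move_l(position, vel=0.15, ori=None, contact_N=None): straight line of the TCP; ori=None keeps the orientation; vel is the mean speed in m/s. With contact_N (N) it stops when the force on the tool has changed by that much, and returns True; else False.
- ctrl.movej(angles): joint-space move.
- ctrl.command_gripper(opening): opening from 0.0 (shut) to 1.0 (fully open); the grip force is fixed at half the most; returns when the fingers have stopped.
- ctrl.sleep(seconds).
- ctrl.ik(position, orientation): joint angles nearest the present ones, or None.
- ctrl.read_camera(name): name is "scene" or "top" or "wrist"; returns the picture (384x512x3 uint8, blue, green, red); there is no depth.
- ctrl.camera_params(name): a dict with "fx", "fy", "cx", "cy" (pixels), "pose" (4x4, takes a point from camera to world coordinates); the wrist camera has in their place "T_tool_cam" (4x4, takes a point from camera to tool coordinates, whose origin is the TCP and whose axes are the flange's). Camera axes: x right, y up, looking along -z (the intrinsics and any distortion apply to the point x, -y, -z); pixel columns grow to the right and rows downward; lengths in m; the calibration is good to about 2 mm. A picture is of the moment at which its call begins: read the wrist's pose just before it. camera_params takes no time and is no camera call.
A pose or a line that the arm cannot do raises ctrl.MotionError and nothing moves.
- ctrl.sign_off(): hands the job in; it is judged then, once.
Readings, each from a call of its own:
- ctrl.current_t(): time.
- ctrl.current_q(): joint angles.
- ctrl.current_dq(): joint speeds.
- ctrl.current_effort(): joint torques, N m.
- ctrl.current_tool_pos(): TCP position.
- ctrl.current_eef_rot(): TCP orientation.
- ctrl.current_contact_force(): force on the tool from outside, world axes, zero at the start.
- ctrl.current_wrist_torque(): the same for the moment, N m.
- ctrl.current_grip_width(): opening from 0.0 (shut) to 1.0 (fully open).
- ctrl.current_grasp_force(): force on a finger pad.
Only numpy, scipy, OpenCV 4.12 (cv2) and the standard library are available. Lean on these libraries where they do the work, as an engineer would, in place of code of your own. Each camera call takes 0.05 s, during which the arm holds its last target. There are 200 camera calls.

## Working session

There is one attempt and no reset: what is moved stays moved. The work goes in short steps, each a Python script; the robot and the scene stay as the last script left them, time stands still between calls to the robot, and variables do not carry over. Pictures are saved under pics/ and viewed, at most 13 in all, crops included, and the job is handed in when it is done.

```bash
mkdir -p pics; ls
python3 - <<'E'
from bench import ctrl
import cv2,numpy as np
for n in("scene","top"):
    cv2.imwrite(f"pics/{n}0.png",ctrl.read_camera(n))
np.set_printoptions(precision=4,suppress=True)
for n in("scene","top","wrist"):print(n,ctrl.camera_params(n))
print(ctrl.current_t(),ctrl.current_eef_rot())
E
```

```text
pics
scene {'fx': 420.2869911332451, 'fy': 420.2869911332451, 'cx': 251.93580603561293, 'cy': 184.52241932114362, 'pose': array([[-0.7445, -0.4741,  0.47  ,  1.2765],
       [ 0.6673, -0.5501,  0.5021,  0.6643],
       [ 0.0205,  0.6875,  0.7259,  1.1796],
       [ 0.    ,  0.    ,  0.    ,  1.    ]])}
top {'fx': 371.1530136781997, 'fy': 371.1530136781997, 'cx': 259.3291354351493, 'cy': 191.39069831962374, 'pose': array([[ 0.0009,  0.9902, -0.1395,  0.4314],
       [-0.9996,  0.005 ,  0.0295, -0.0318],
       [ 0.0299,  0.1394,  0.9898,  1.1996],
       [ 0.    ,  0.    ,  0.    ,  1.    ]])}
wrist {'fx': 296.9864282106323, 'fy': 296.9864282106323, 'cx': 256.68414208503236, 'cy': 188.06838572372374, 'T_tool_cam': array([[ 0.0002,  0.9628,  0.2702,  0.0753],
       [ 1.    , -0.0005,  0.0012, -0.001 ],
       [ 0.0013,  0.2702, -0.9628, -0.1709],
       [ 0.    ,  0.    ,  0.    ,  1.    ]])}
0.1 [[-0.9725  0.2327 -0.0003]
 [ 0.2327  0.9725 -0.001 ]
 [ 0.0001 -0.001  -1.    ]]
```

View pics/scene0.png

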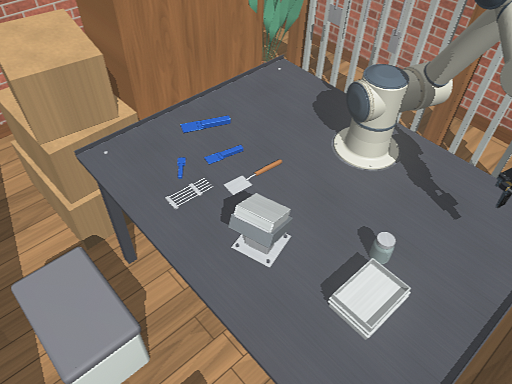

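View pics/top0.png

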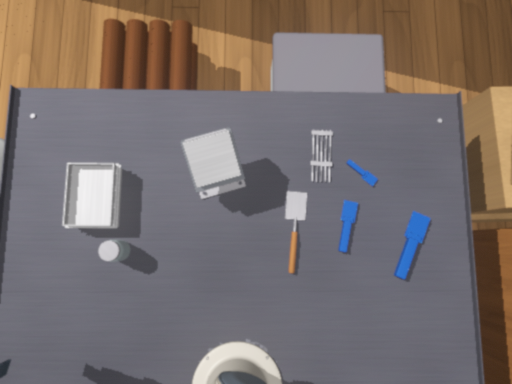

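Look-alikes for the scraper in the top view are the large one at (412,245), the middle one at (348,226) and the small one at (362,173). By the description I choose the middle one, at (348,226). A close crop will check this and help locate the controller.

Run:
```python
import cv2,numpy as np
t=cv2.imread("pics/top0.png");s=cv2.imread("pics/scene0.png")
a=cv2.resize(t[115:215,170:260],None,fx=4.4,fy=4.4,interpolation=cv2.INTER_CUBIC)   # 396x440
b=cv2.resize(s[185:270,220:300],None,fx=4.9,fy=4.9,interpolation=cv2.INTER_CUBIC) #392x416
c=cv2.resize(t[190:265,330:440],None,fx=2,fy=2,interpolation=cv2.INTER_CUBIC) #220x150
o=np.zeros((600,800,3),np.uint8)
o[:440,:396]=a;o[:b.shape[0],400:400+b.shape[1]]=b;o[445:595,:220]=c
cv2.imwrite("pics/crop1.png",o)
hsv=cv2.cvtColor(t,cv2.COLOR_BGR2HSV);m=cv2.inRange(hsv,(105,150,80),(125,255,255))
n,l,st,ce=cv2.connectedComponentsWithStats(m)
for i in range(1,n):
    if st[i,4]>30: print(st[i],ce[i], cv2.minAreaRect(np.argwhere(l==i)[:,::-1].astype(np.float32)))
```

```text
[347 160  30  26 218] [363.14678899 173.12844037] ((361.2317199707031, 171.58535766601562), (34.20205307006836, 8.43338394165039), 38.65980911254883)
[339 201  19  51 525] [346.94857143 222.89714286] ((345.9807434082031, 226.09616088867188), (13.728129386901855, 50.401851654052734), 11.309932708740234)
[395 212  35  67 977] [411.53940635 242.20573183] ((410.2285461425781, 245.76019287109375), (18.834836959838867, 66.93093872070312), 19.653823852539062)
```

View pics/crop1.png

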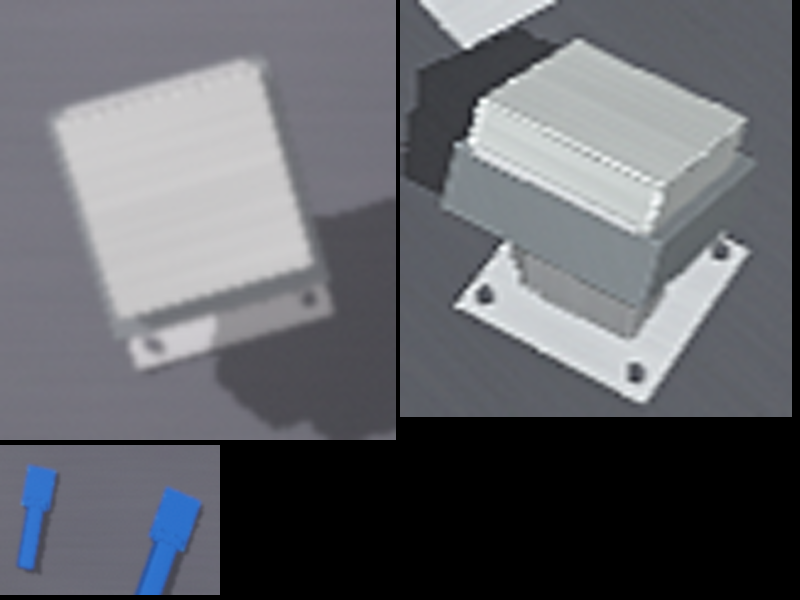

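The crop shows that the middle scraper (left in the bottom strip) matches the description, with the larger one on its right. The cover and foot corners are visible in both views, so I'll fit the controller and the scraper from them.

```bash
cat > h.py <<'E'
from bench import ctrl
import cv2,numpy as np
from scipy.optimize import least_squares
np.set_printoptions(precision=4,suppress=True)
def proj(P,cp,pose):
    P=np.atleast_2d(P);c=(P-pose[:3,3])@pose[:3,:3]
    return np.c_[cp["cx"]+cp["fx"]*c[:,0]/-c[:,2],cp["cy"]-cp["fy"]*c[:,1]/-c[:,2]]
def backproj(uv,cp,pose,z):
    uv=np.atleast_2d(uv);r=np.c_[(uv[:,0]-cp["cx"])/cp["fx"],-(uv[:,1]-cp["cy"])/cp["fy"],-np.ones(len(uv))]@pose[:3,:3].T
    return pose[:3,3]+r*((z-pose[2,3])/r[:,2])[:,None]
def tool():
    T=np.eye(4);T[:3,:3]=ctrl.current_eef_rot();T[:3,3]=ctrl.current_tool_pos();return T
def wrist():
    T=tool();im=ctrl.read_camera("wrist");cp=ctrl.camera_params("wrist");return im,cp,T@cp["T_tool_cam"]
A=np.radians(25)
def panel(x,y,yaw,d):
    c,s=np.cos(yaw),np.sin(yaw);F=np.array([[c,-s,0],[s,c,0],[0,0,1.]])
    R=F@np.array([[np.cos(A),0,-np.sin(A)],[0,1,0],[np.sin(A),0,np.cos(A)]])
    return F,np.array([x,y,0]),R,np.array([x,y,0])+F@[d,0,.11]
E
python3 - <<'E'
from h import *
ct,cs=ctrl.camera_params("top"),ctrl.camera_params("scene")
T=lambda p:np.array([(170-.5+x/4.4,115-.5+y/4.4) for x,y in p])
S=lambda p:np.array([(220-.5+(x-400)/4.9,185-.5+y/4.9) for x,y in p])
h=.075;c36=lambda x,y:(x,y,.036)
footT=[(-h,h,.003),(-h,-h,.003)];uT1=T([(138,368),(332,313)])
footS=[(h,-h,.003),(h,h,.003),(-h,h,.003)];uS1=S([(455,303),(642,402),(748,250)])
q=.065
covT=[c36(.155,q),c36(.155,-q),c36(.025,-q),c36(.025,q)];uT2=T([(53,115),(265,60),(314,265),(118,322)])
covS=[c36(.155,-q),c36(.155,q),c36(.025,q),c36(.025,-q)];uS2=S([(482,100),(662,183),(745,122),(580,40)])
def f(p):
    F,o,R,e=panel(*p);w=lambda P:np.array(P)@F.T+o;v=lambda P:np.array(P)@R.T+e
    return np.r_[(proj(w(footT),ct,ct["pose"])-uT1).ravel(),(proj(v(covT),ct,ct["pose"])-uT2).ravel(),
     (proj(w(footS),cs,cs["pose"])-uS1).ravel(),(proj(v(covS),cs,cs["pose"])-uS2).ravel()]
r=least_squares(f,[.6,.1,.25,-.07],loss="soft_l1");print(r.x,np.degrees(r.x[2]));print(f(r.x).reshape(-1,2).round(1).tolist())
np.save("ctl.npy",r.x)
# scraper
t=cv2.imread("pics/top0.png");m=cv2.inRange(cv2.cvtColor(t,cv2.COLOR_BGR2HSV),(105,150,80),(125,255,255))
l,st=cv2.connectedComponentsWithStats(m)[1:3]
b=backproj(np.argwhere((l==l[226,346]))[:,::-1],ct,ct["pose"],.012)[:,:2]
(cx,cy),(w,hh),a=cv2.minAreaRect(b.astype(np.float32));print(cx,cy,w,hh,a)
x=np.linalg.svd(b-b.mean(0))[2][0];x*=np.sign(x[0]);s=(b-b.mean(0))@x
print("axis",x,np.degrees(np.arctan2(x[1],x[0])),"tail",b.mean(0)+s.min()*x,"tip",b.mean(0)+s.max()*x,s.max()-s.min())
E
```

```text
[ 0.669   0.07    0.2791 -0.0691] 15.990347453474529
[[0.1, 0.2], [0.7, 0.4], [1.3, 1.8], [-0.9, 2.1], [-0.2, -0.3], [0.2, -1.1], [-0.0, 0.2], [0.0, 0.8], [0.4, 0.5], [-0.5, -0.3], [-0.3, 1.2], [0.4, -0.1], [-0.5, 0.1]]
0.4884873032569885 -0.34624573588371277 0.04439644142985344 0.16289646923542023 76.98301696777344
axis [ 0.9791 -0.2035] -11.743125152225563 tail [ 0.4085 -0.3308] tip [ 0.5678 -0.3639] 0.16268968477157345
```

Run:
```python
from h import *
p=np.load("ctl.npy");F,o,R,e=panel(*p[:3],-.0702)
def down(yaw):
    c,s=np.cos(yaw),np.sin(yaw);return np.array([[-c,-s,0],[-s,c,0],[0,0,-1.]])
ctrl.move_l([.145,.608,.36],vel=.3)
ctrl.goto(o+F@[-.17,0,.36],down(p[2]))
im,cp,P=wrist();cv2.imwrite("pics/w_ctl.png",im);np.savez("w_ctl.npz",P=P)
a=np.radians(-11.74)
ctrl.goto([.48,-.345,.20],down(a))
im2,cp,P2=wrist();cv2.imwrite("pics/w_scr.png",im2);np.savez("w_scr.npz",P=P2)
o2=np.zeros((600,800,3),np.uint8);o2[:,:]=0
# controller crop: projected panel region
pts=np.array([(x,y,0) for x in(0,.155) for y in(-.075,.075)])@R.T+e
print(proj(pts,cp,P),ctrl.current_t(),ctrl.current_q())
o2[:384,:400]=im[:,56:456];o2[:384,400:]=im2[:,56:456]
cv2.imwrite("pics/w01.png",o2[:384])
```

```text
[[208.3033 224.5144]
 [306.7437 224.6264]
 [205.3215 332.9374]
 [309.5744 333.0959]] 4.7667 [ -41.39     26.2699   83.0528    0.0109   70.6263 -119.747 ]
```

View pics/w01.png

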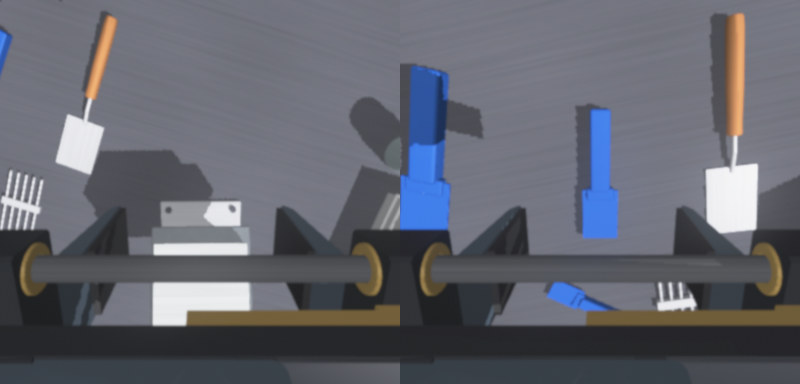

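The left half shows the controller with its panel front edge at row ~227 (predicted 224.5) and columns 208–305, which matches the fit within about 2 px. The right half shows the middle scraper at columns 238–274 and rows 107–238, aligned with the tool. Next I'll refine both poses.

Run:
```python
from h import *
cp=ctrl.camera_params("wrist")
im=cv2.imread("pics/w_scr.png");P=np.load("w_scr.npz")["P"]
m=cv2.inRange(cv2.cvtColor(im,cv2.COLOR_BGR2HSV),(105,150,60),(125,255,255))
l,st=cv2.connectedComponentsWithStats(m)[1:3];i=l[210,256];print(st[i])
px=np.argwhere(l==i)[:,::-1].astype(float)
rows=np.unique(px[:,1]);W=np.array([[r,px[px[:,1]==r,0].min(),px[px[:,1]==r,0].max()] for r in rows]);print(W[::9].tolist())
hd=W[5:70];bl=W[-35:-5]
mid=lambda w,z:backproj(np.c_[(w[:,1]+w[:,2])/2,w[:,0]],cp,P,z)[:,:2]
H=mid(hd,.015);B=mid(bl,.0115);Q=np.r_[H,B];x=np.linalg.svd(Q-Q.mean(0))[2][0];x*=np.sign(x[0])
for n,q,z in(("tail_top",W[0],.02),("tail_bot",W[0],0),("tip",W[-1],.0115)):
    b=backproj([(q[1]+q[2])/2,q[0]+(.5 if n=="tip" else -.5)],cp,P,z)[0,:2];print(n,b,(b-Q.mean(0))@x)
print("c",Q.mean(0),"x",x,np.degrees(np.arctan2(x[1],x[0])),"resid",np.abs((Q-Q.mean(0))@[-x[1],x[0]]).max())
# controller
im=cv2.imread("pics/w_ctl.png");P=np.load("w_ctl.npz")["P"];p=np.load("ctl.npy");F,o,R,e=panel(*p[:3],-.0702)
g=cv2.cvtColor(im,cv2.COLOR_BGR2GRAY).astype(int)
print("col230",g[196:256,230].tolist());print("col286",g[196:256,286].tolist());print("row235",g[235,200:215].tolist(),g[235,298:314].tolist())
print("row250",g[252,200:220].tolist(),g[252,296:314].tolist(), "row206",g[206,210:225].tolist(),g[206,290:302].tolist())
print("pred foot",proj(np.array([(-.075,s*.075,.003) for s in(1,-1)])@F.T+o,cp,P).tolist())
print("pred panel edge",proj(np.array([(0,s*.075,0) for s in(1,0,-1)])@R.T+e,cp,P).tolist())
print("pred cover front wall top",proj(np.array([(.025,s*.065,.036) for s in(1,-1)])@R.T+e,cp,P).tolist())
print("wall bottom",proj(np.array([(.025,s*.065,.008) for s in(1,-1)])@R.T+e,cp,P).tolist())
```

```text
[ 238  109   36  129 3226]
[[109.0, 248.0, 262.0], [118.0, 246.0, 265.0], [127.0, 246.0, 265.0], [136.0, 246.0, 265.0], [145.0, 247.0, 265.0], [154.0, 247.0, 265.0], [163.0, 247.0, 265.0], [172.0, 247.0, 265.0], [181.0, 247.0, 265.0], [190.0, 239.0, 272.0], [199.0, 238.0, 273.0], [208.0, 239.0, 272.0], [217.0, 239.0, 272.0], [226.0, 239.0, 272.0], [235.0, 239.0, 272.0]]
tail_top [ 0.4104 -0.3332] -0.0731455301295063
tail_bot [ 0.4107 -0.3334] -0.07289248968670732
tip [ 0.5719 -0.3655] 0.09154836629558843
c [ 0.4822 -0.3473] x [ 0.9788 -0.2047] -11.813443374990301 resid 0.00039091996332832525
col230 [80, 79, 79, 81, 92, 115, 138, 149, 152, 152, 152, 153, 153, 152, 152, 152, 153, 154, 155, 153, 154, 153, 153, 153, 153, 154, 155, 155, 155, 149, 135, 120, 118, 122, 123, 123, 123, 123, 122, 121, 121, 122, 122, 122, 123, 124, 139, 178, 217, 231, 233, 234, 235, 235, 236, 236, 236, 231, 206, 145]
col286 [123, 120, 109, 101, 122, 168, 206, 214, 192, 161, 139, 129, 128, 140, 164, 191, 215, 227, 231, 231, 231, 231, 231, 231, 231, 231, 231, 230, 226, 208, 165, 132, 123, 123, 123, 123, 123, 123, 
[... 340 characters left out ...]
37, 237, 237, 237, 237, 237, 237] [232, 232, 232, 231, 231, 231, 225, 202, 173, 153, 135, 125, 123, 124, 123, 123, 124, 123] row206 [79, 79, 78, 79, 80, 88, 112, 137, 150, 153, 152, 148, 141, 134, 130] [186, 214, 225, 230, 230, 222, 192, 151, 129, 124, 124, 124]
pred foot [[297.62839557794325, 199.98746378417016], [217.258413039972, 199.90300870217158]]
pred panel edge [[306.74371884010736, 224.626369993681], [257.51493165504644, 224.57035692084838], [208.3032593158584, 224.51436332148165]]
pred cover front wall top [[304.3058916826311, 241.65112722512742], [210.8116773871103, 241.53912606450774]]
wall bottom [[301.33571781277436, 241.36353005672532], [213.70412668703568, 241.2586399186692]]
```

```bash
cat >> h.py <<'E'
from scipy.spatial.transform import Rotation as Ro
_p=np.load("ctl.npy");F,O,R,E=panel(*_p[:3],-.0702);_s=F@[.0012,-.001,0];O=O+_s;E=E+_s
yaw=_p[2]
def down(yaw):
    c,s=np.cos(yaw),np.sin(yaw);return np.array([[-c,-s,0],[-s,c,0],[0,0,-1.]])
TIP=np.array([-.081,0,-.007])          # blade tip in the tool frame
FL=np.diag([-1.,1,-1])
def pose(tip,pitch=0.,dz=0.):
    """TCP pose for blade tip at panel coords (x,y,z); pitch rad nose-up relative to the panel"""
    Rt=R@Ro.from_euler("y",-pitch).as_matrix()@FL
    return E+R@(np.array(tip)+[0,0,dz])-Rt@TIP,Rt
H=np.array([.155,0,.001])
def cov(xc,zc,th,y=0.):
    c,s=np.cos(th),np.sin(th);return H+np.array([xc*c+zc*s,y,-xc*s+zc*c])
SX=np.array([.9788,-.2047,0]);SO=np.array([.4985,-.3507,0]);SY=np.arctan2(SX[1],SX[0])
E
python3 - <<'E'
from h import *
for n,a in(("pre",pose((-.06,0,.03))),("ins",pose((.047,0,.004))),*((f"l{d}",pose(cov(-.107,.009-.0,np.radians(d)),0)) for d in(20,40,60)),
  *((f"p{d}",pose(cov(-.1,.031,np.radians(d)),np.radians(q))) for d,q in((60,0),(90,-10),(122,-20))),
  *((f"dial{k}",(E+R@[.087,0,.0165]-R@Ro.from_euler("z",-k,degrees=True).as_matrix()@FL@[0,0,-.019],R@Ro.from_euler("z",-k,degrees=True).as_matrix()@FL)) for k in(-71,-40,0,50,109,150))):
    print(n,a[0],ctrl.ik(*a))
g=SO-.006*SX
ctrl.command_gripper(.55)
ctrl.goto(g+[0,0,.08],down(SY));ctrl.move_l(g+[0,0,.003],vel=.1)
ctrl.command_gripper(0.0);print("w",ctrl.current_grip_width(),ctrl.current_grasp_force(),ctrl.current_tool_pos())
ctrl.move_l(g+[0,0,.2],vel=.2);print(ctrl.current_grip_width(),ctrl.current_contact_force(),ctrl.current_t())
E
```

```text
pre [0.4707 0.0121 0.0713] [-15.4957  26.8026 128.4014  76.5161  13.1197 164.7976]
ins [0.5745 0.0419 0.0929] [  -7.8373   27.6182  113.3569   32.2753   18.6466 -142.711 ]
l20 [0.5666 0.0396 0.1355] [  -8.2915   22.3827  112.0635   24.7335   24.5428 -134.9736]
l40 [0.5727 0.0413 0.1722] [  -7.9394   18.9943  108.8802   19.7196   30.5331 -129.0665]
l60 [0.5905 0.0464 0.2046] [  -6.9664   17.3461  104.301    16.2004   36.215  -124.1939]
p60 [0.6082 0.0515 0.2186] [  -6.0762   17.5547  101.02     14.6218   38.9728 -121.6386]
p90 [0.6505 0.0636 0.2524] [  -2.1537   21.8975   83.7616    5.3313   60.1628 -110.2227]
p122 [0.7019 0.0784 0.2579] [   0.8759   30.7008   65.7871    1.328    78.6872 -105.3201]
dial-71 [0.6797 0.072  0.1445] [ -3.0657  28.6213  96.2147  14.9791  32.2657 168.8687]
dial-40 [0.6797 0.072  0.1445] [  -3.0657   28.6213   96.2147   14.9791   32.2657 -160.1313]
dial0 [0.6797 0.072  0.1445] [  -3.0657   28.6213   96.2147   14.9791   32.2657 -120.1313]
dial50 [0.6797 0.072  0.1445] [ -3.0657  28.6213  96.2147  14.9791  32.2657 -70.1313]
dial109 [0.6797 0.072  0.1445] [ -3.0657  28.6213  96.2147  14.9791  32.2657 -11.1313]
dial150 [0.6797 0.072  0.1445] [-3.0657 28.6213 96.2147 14.9791 32.2657 29.8687]
w 0.26092043254519776 29.993342757225037 [ 0.4927 -0.3495  0.0032]
0.26161431270894 [ 0.5516  0.3106 -0.9225] 8.6583
```

Run:
```python
from h import *
d=np.radians
print(ctrl.ik(*pose((-.03,0,.03),d(-20))),ctrl.ik(*pose((.012,0,.012),d(-6))))
ctrl.goto(*pose((-.03,0,.03),d(-20)));print(ctrl.current_t())
ctrl.goto(*pose((.012,0,.012),d(-6)));print(ctrl.current_t(),ctrl.current_q())
im,cp,P=wrist();cv2.imwrite("pics/w2.png",im[120:345,130:390].repeat(2,0).repeat(2,1))
f0=ctrl.current_contact_force()
h=ctrl.move_l(pose((.012,0,-.005),d(-6))[0],vel=.02,contact_N=1.2)
t=tool();tip=R.T@(t[:3,3]+t[:3,:3]@TIP-E);print(h,"tip panel",tip,ctrl.current_contact_force()-f0,ctrl.current_t())
```

```text
[  -6.4131   23.8091  107.0947    2.7162   44.504  -114.2645] [  -8.0964   25.7828  113.2603   18.5781   24.6485 -129.9004]
10.0667
10.5083 [  -8.1713   25.7899  113.1795   18.3964   24.8846 -129.7191]
True tip panel [0.012  0.     0.0011] [ 1.0628 -1.0816  2.1288] 11.1333
```

View pics/w2.png

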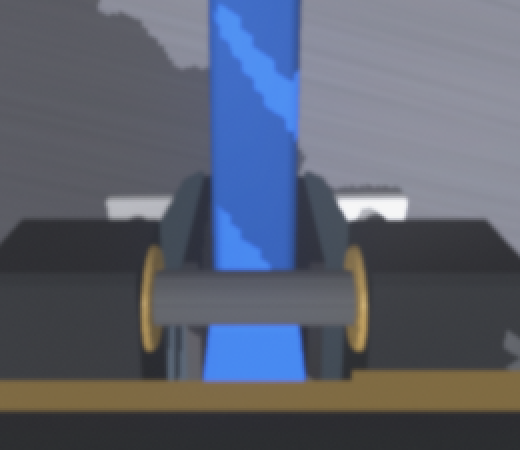

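Contact with the panel came within 0.5 mm of where it was expected. Next I'll insert the blade and lever the cover up.

Run:
```python
from h import *
d=np.radians
f0=ctrl.current_contact_force()
ctrl.move_l(pose((.012,0,.0028),d(-6))[0],vel=.03)
h=ctrl.move_l(pose((.047,0,.0028),d(-6))[0],vel=.05,contact_N=6)
t=tool();print(h,R.T@(t[:3,3]+t[:3,:3]@TIP-E),R.T@ctrl.current_contact_force())
if not h:
    for th in range(4,53,8):
        q=d(-6-4*th/55);a=d(th)+q
        c=np.array([-.127,.007])+.020*np.array([np.cos(a),np.sin(a)])+.0015*np.array([np.sin(a),-np.cos(a)])
        p,o=pose(cov(*c,d(th)),q)
        if ctrl.move_l(p,vel=.08,ori=o,contact_N=25): print("stop",th);break
        print(th,(R.T@ctrl.current_contact_force()).round(1),ctrl.current_grip_width().round(3),ctrl.current_t())
cv2.imwrite("pics/s3.png",cv2.resize(ctrl.read_camera("scene")[130:280,190:340],None,fx=3,fy=3))
```

```text
False [0.0466 0.0002 0.0027] [-0.7445  0.5275 -0.6291]Traceback (most recent call last):
  File "<stdin>", line 13, in <module>
AttributeError: 'float' object has no attribute 'round'
```

Run:
```python
from h import *
d=np.radians
for th in range(12,53,8):
        q=d(-6-4*th/55);a=d(th)+q
        c=np.array([-.127,.007])+.020*np.array([np.cos(a),np.sin(a)])+.0015*np.array([np.sin(a),-np.cos(a)])
        p,o=pose(cov(*c,d(th)),q)
        if ctrl.move_l(p,vel=.08,ori=o,contact_N=25): print("stop",th);break
        print(th,(R.T@ctrl.current_contact_force()).round(1),ctrl.current_grip_width(),ctrl.current_t())
cv2.imwrite("pics/s3.png",cv2.resize(ctrl.read_camera("scene")[130:280,190:340],None,fx=3,fy=3))
```

```text
12 [-0.5  0.6 -0.3] 0.2580626106800577 12.9
20 [-1.4 -0.4 -1.7] 0.2595422044286203 13.2833
28 [-0.8 -0.2 -0.3] 0.2614903847688956 13.6583
36 [-1.  -0.7 -0.9] 0.25988451875579144 14.0333
44 [-0.3 -0.3 -1. ] 0.26177503681129477 14.4083
52 [-0.5 -0.2 -1.6] 0.26091518478853176 14.7833
```

View pics/s3.png

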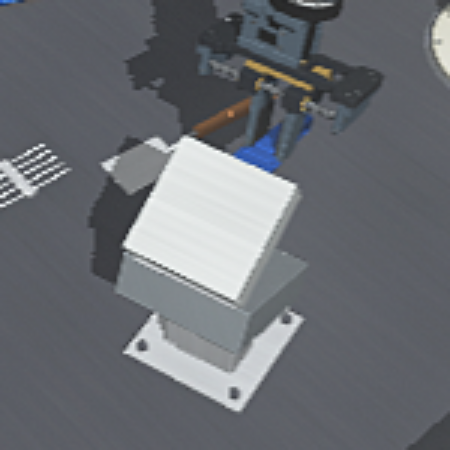

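The scene crop shows the cover raised by about 50° with the blade under its front wall, at about (260,160) in the crop. Next I'll slide the blade in against the top plate and swing the cover open.

Run:
```python
from h import *
d=np.radians
q=d(-10)
p,o=pose(cov(-.105,.030,d(52)),q);print(ctrl.move_l(p,vel=.06,ori=o,contact_N=8))
for th in [*range(60,122,8),121]:
        q=d(-10-10*(th-52)/70)
        p,o=pose(cov(-.105+.01*(th-52)/70,.032,d(th)),q)
        if ctrl.move_l(p,vel=.1,ori=o,contact_N=20): print("stop",th);break
        print(th,(R.T@ctrl.current_contact_force()).round(1),ctrl.current_grip_width(),ctrl.current_t())
cv2.imwrite("pics/s4.png",cv2.resize(ctrl.read_camera("scene")[130:280,190:340],None,fx=3,fy=3))
```

```text
False
60 [-0.2  0.3 -1.5] 0.2638382433846355 15.525
68 [ 0.2 -0.1 -0.7] 0.25980022430274674 15.8333
76 [ 0.2  0.7 -0.5] 0.26394208464735325 16.1417
84 [-0.2 -0.2 -0.1] 0.26121322654544266 16.4417
92 [-0.2 -0.3 -0.9] 0.2603554705277592 16.7417
100 [-0.8  0.2 -0.9] 0.2599990738158351 17.0333
108 [-0.4  1.1  0.1] 0.2583921404862983 17.325
116 [-0.6  0.6 -0.4] 0.261000487728047 17.6167
121 [-0.6  0.1 -2. ] 0.2589797880489066 17.8667
```

View pics/s4.png

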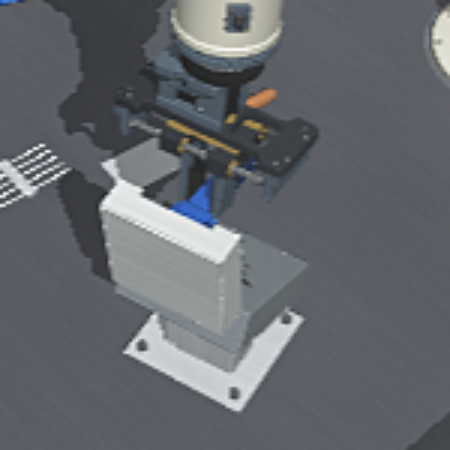

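The cover stands open at about 120°, with its upright plate around (170,260) in the crop. I'll retreat, lay the scraper down where it was, and then look at the dial.

Run:
```python
from h import *
p=ctrl.current_tool_pos()
ctrl.move_l(p+F@[-.13,0,.05],vel=.2)
g=SO-.006*SX
ctrl.goto(g+[0,0,.15],down(SY));ctrl.move_l(g+[0,0,.025],vel=.15)
h=ctrl.move_l(g+[0,0,.003],vel=.03,contact_N=3);print(h,ctrl.current_tool_pos(),ctrl.current_t())
ctrl.command_gripper(.55)
ctrl.move_l(g+[0,0,.10],vel=.15)
im,cp,P=wrist();cv2.imwrite("pics/w5.png",im)
ctrl.move_l(g+[0,0,.3],vel=.3);ctrl.command_gripper(1.)
v=E+R@[.10,0,.17]
ctrl.goto(v+[0,0,.08],R@FL);ctrl.move_l(v,vel=.15)
im2,cp,P=wrist();cv2.imwrite("pics/w6.png",im2);np.savez("w6.npz",P=P)
cv2.imwrite("pics/w56.png",np.hstack([im[:,56:456],im2[:,56:456]]))
print(ctrl.current_t(),ctrl.current_q(),proj(E+R@[.087,0,.027],cp,P))
```

```text
True [ 0.4924 -0.3493  0.0032] 22.025
27.3667 [  -5.4933   12.8247   91.8833   11.2718   52.2861 -116.5618] [[258.7472 164.8986]]
```

View pics/w56.png

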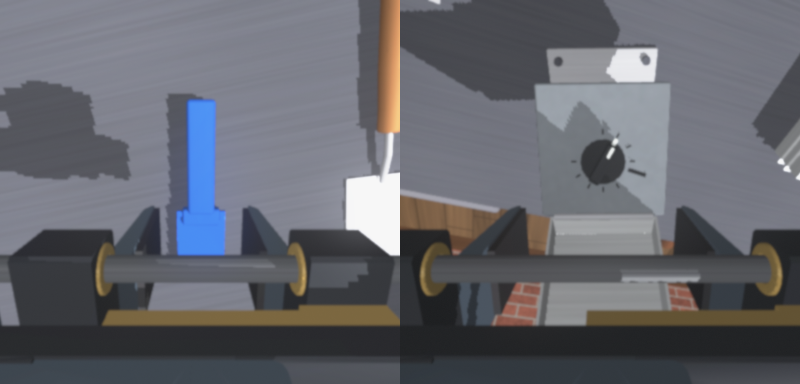

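The left half shows the scraper lying flat at columns ~177–225 of the picture. The right half shows the dial centred at (602,161), its white pointer up-right at about (613,145), and the long mark at (637,172). I'll measure the angles.

```bash
cat >> h.py <<'E'
def on_panel(uv,cp,P,z):
    uv=np.atleast_2d(uv);c=R.T@(P[:3,3]-E)
    r=np.c_[(uv[:,0]-cp["cx"])/cp["fx"],-(uv[:,1]-cp["cy"])/cp["fy"],-np.ones(len(uv))]@P[:3,:3].T@R
    return c+r*((z-c[2])/r[:,2])[:,None]
def ang(v):  # clockwise from panel -x seen from above
    return np.arctan2(v[1],-v[0])
def dialcheck(im,P,show=True):
    cp=ctrl.camera_params("wrist");c=proj(E+R@[.087,0,.007],cp,P)[0]
    g=cv2.cvtColor(im,cv2.COLOR_BGR2GRAY);yy,xx=np.mgrid[:384,:512];rr=np.hypot(xx-c[0],yy-c[1])
    d=(g<80)&(rr<33);n,l,st,ce=cv2.connectedComponentsWithStats(d.astype(np.uint8))
    k=sorted(range(1,n),key=lambda i:-st[i,4])[:5]
    w=(g>190)&(rr<31);m,l2,st2,ce2=cv2.connectedComponentsWithStats(w.astype(np.uint8))
    print("pred centre",c)
    for i in k:
        q=on_panel(ce[i],cp,P,.007 if i==k[0] else 0)[0];print("dark",st[i].tolist(),ce[i],q,"ang",ang(q-[.087,0,0]),np.hypot(*(q-[.087,0,0])[:2]))
    for i in range(1,m):
        for z in(.009,.027):
            q=on_panel(ce2[i],cp,P,z)[0];print("white",st2[i].tolist(),ce2[i],z,q,"ang",ang(q-[.087,0,0]),np.hypot(*(q-[.087,0,0])[:2]))
E
python3 - <<'E'
from h import *
im=cv2.imread("pics/w6.png");P=np.load("w6.npz")["P"];dialcheck(im,P)
cv2.imwrite("pics/w6c.png",cv2.resize(im[115:215,210:310],None,fx=6,fy=6,interpolation=cv2.INTER_CUBIC))
E
```

```text
pred centre [258.6602 161.476 ]
dark [237, 140, 43, 45, 1395] [257.4014 162.3785] [ 0.088  -0.0014  0.007 ] ang -2.200256572941547 0.0017738605824506107
dark [286, 170, 5, 2, 6] [288.  170.5] [0.099  0.0345 0.    ] ang 1.9058783587046657 0.036517215452886116
white [269, 139, 5, 6, 23] [271.0435 141.1739] 0.009 [0.0637 0.0137 0.009 ] ang 0.5326774978450359 0.027002239775208867
white [269, 139, 5, 6, 23] [271.0435 141.1739] 0.027 [0.0616 0.0129 0.027 ] ang 0.46960773379208687 0.028456641579794033
white [263, 148, 7, 10, 32] [266.1562 152.5938] 0.009 [0.0765 0.0084 0.009 ] ang 0.6746196346081276 0.013436331401595218
white [263, 148, 7, 10, 32] [266.1562 152.5938] 0.027 [0.0737 0.0078 0.027 ] ang 0.5329504021375477 0.01544150317474163
```

View pics/w6c.png

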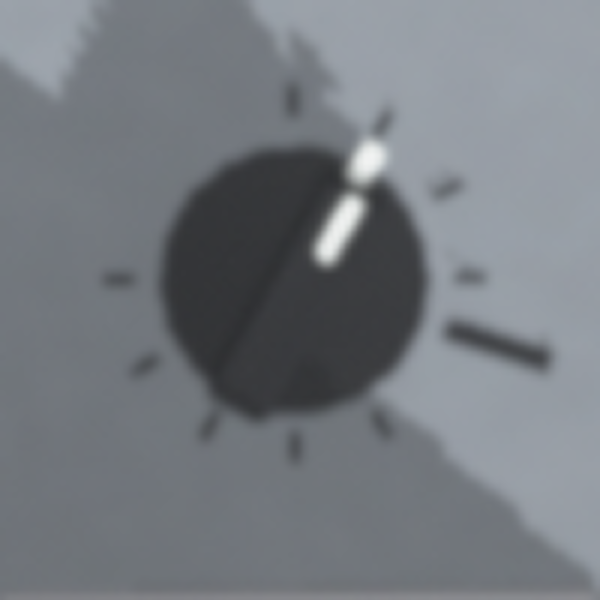

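The dial pointer stands at about 0.55 rad: nose at (368,160) and line at (340,230) in the crop, with the long mark at (500,345). I'll grip the bar and turn the dial to 1.90.

Run:
```python
from h import *
C=np.array([.0873,-.0007,0])
ori=lambda k:R@Ro.from_euler("z",-k).as_matrix()@FL
at=lambda z:E+R@(C+[0,0,z])
a=.55
ctrl.command_gripper(.5)
ctrl.goto(at(.08),ori(a))
h=ctrl.move_l(at(.0105),vel=.08,contact_N=6);print("contact",h,R.T@(ctrl.current_tool_pos()-E))
if not h:
    ctrl.command_gripper(0.);print(ctrl.current_grip_width()*91,ctrl.current_contact_force(),ctrl.current_wrist_torque())
    for k in(1.0,1.45,1.9):
        ctrl.goto(at(.0105),ori(k));print(k,ctrl.current_contact_force(),ctrl.current_wrist_torque())
    ctrl.sleep(.2);ctrl.command_gripper(.45)
    ctrl.move_l(at(.10),vel=.12)
    ctrl.goto(E+R@[.10,0,.17],R@FL);ctrl.sleep(.2)
    im,cp,P=wrist();cv2.imwrite("pics/w7.png",im);dialcheck(im,P)
    ctrl.goto(E+R@[.0,0,.30],R@FL)
    s=cv2.resize(ctrl.read_camera("top")[90:290,50:450],None,fx=2,fy=2);c=cv2.resize(im[115:215,210:310],None,fx=4,fy=4,interpolation=cv2.INTER_CUBIC)
    cv2.imwrite("pics/w7c.png",np.hstack([c,s[:,400:]]))
print(ctrl.current_t())
```

```text
contact False [ 0.0876 -0.0008  0.0108]
12.022750127528091 [ 3.7446 16.1183  2.3698] [ 2.7263 -0.4418  1.0939]
1.0 [ 1.3978 11.5714  2.4861] [ 1.83   -0.1461  0.7696]
1.45 [-1.4544  7.4814  3.536 ] [1.2748 0.4271 0.6299]
1.9 [-5.397   6.8587  4.9783] [1.0135 0.8729 0.6345]
pred centre [258.1253 162.3436]
dark [237, 141, 43, 43, 1365] [256.9421 161.6286] [ 0.0862 -0.0013  0.007 ] ang -1.0219268485083879 0.00157997734103777
dark [289, 172, 1, 1, 1] [289. 172.] [0.0998 0.0363 0.    ] ang 1.9097478408443 0.03844843739954064
white [267, 169, 18, 6, 68] [275.9265 171.4706] 0.009 [0.0972 0.0203 0.009 ] ang 2.034847068203931 0.022733586517220357
white [267, 169, 18, 6, 68] [275.9265 171.4706] 0.027 [0.0932 0.0192 0.027 ] ang 1.8842458861301028 0.02013857424589849
36.4
```

View pics/w7c.png

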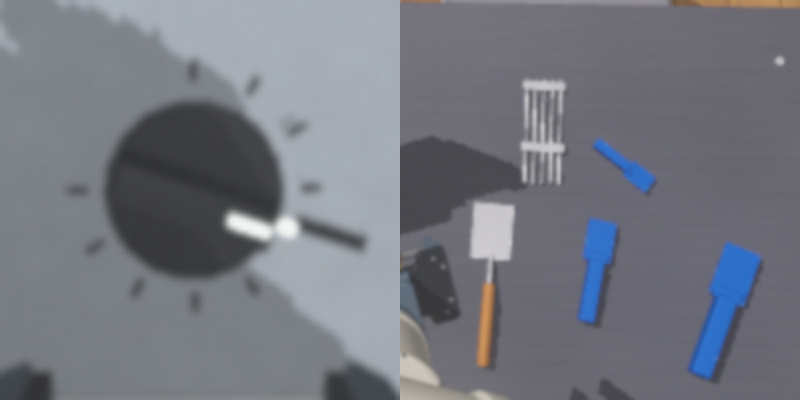

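Run:
```python
from h import *
im=cv2.imread("pics/w7.png");cp=ctrl.camera_params("wrist")
# pose of that picture: view pose (nominal)
T=np.eye(4);T[:3,:3]=R@FL;T[:3,3]=E+R@[.10,0,.17];P=T@cp["T_tool_cam"]
g=cv2.cvtColor(im,cv2.COLOR_BGR2GRAY).astype(float)
def cen(m):
    y,x=np.nonzero(m>0);w=m[y,x];return np.array([(x*w).sum(),(y*w).sum()])/w.sum()
def win(f,x0,x1,y0,y1):
    m=np.zeros_like(g);m[y0:y1,x0:x1]=f[y0:y1,x0:x1];return m
nose=cen(win(np.clip(g-170,0,None),279,286,166,177));line=cen(win(np.clip(g-150,0,None),264,278,164,177))
mk=cen(win(np.clip(110-g,0,None),286,304,167,180))
print("obs nose,line,mark",nose,line,mk)
pt=lambda r,a,z,c=(.087,0):proj(E+R@[c[0]-r*np.cos(a),c[1]+r*np.sin(a),z],cp,P)[0]
# solve image offset from the mark itself (42 mm, 1.90)
off=mk-pt(.042,1.90,0);print("offset from mark",off)
for n,o,r,z in(("nose",nose,.027,.009),("line",line,.0155,.027)):
    f=lambda v:pt(v[1],v[0],z)+off-o
    s=least_squares(f,[1.9,r],x_scale=[1,.01]);print(n,s.x,s.cost)
```

```text
obs nose,line,mark [281.3148 171.7049] [272.0524 171.2248] [292.7941 173.1238]
offset from mark [0.8437 0.5464]
nose [1.9416 0.0274] 2.218201134834584e-24
line [1.9409 0.0151] 6.247192719014377e-23
```

Run:
```python
from h import *
ctrl.goto(E+R@[.105,0,.10],R@FL);ctrl.sleep(.3)
im,cp,P=wrist();cv2.imwrite("pics/w8.png",im);np.savez("w8.npz",P=P)
g=cv2.cvtColor(im,cv2.COLOR_BGR2GRAY).astype(float)
pt=lambda v,z:proj(E+R@[.087-v[1]*np.cos(v[0]),v[1]*np.sin(v[0]),z],cp,P)[0]
yy,xx=np.mgrid[:384,:512]
def comp(mask,near,rad):
    l=cv2.connectedComponents((mask&(np.hypot(xx-near[0],yy-near[1])<rad)).astype(np.uint8))[1]
    k=[i for i in range(1,l.max()+1)];i=max(k,key=lambda i:(l==i).sum());ys,xs=np.nonzero(l==i)
    return np.array([xs.mean(),ys.mean()]),len(xs),xs.min(),xs.max()
mp=pt((1.9,.042),0);m,n,*b=comp(g<95,mp,16);print("mark",m,mp,n,b)
ns,n2,*b2=comp(g>190,pt((1.92,.0275),.009),5);print("nose",ns,n2,b2)
ln,n3,*b3=comp(g>170,pt((1.92,.0145),.027),6);print("line",ln,n3,b3)
off=m-mp
for nn,o,r,z in(("nose",ns,.0275,.009),("line",ln,.0155,.027)):
    print(nn,least_squares(lambda v:pt(v,z)+off-o,[1.9,r],x_scale=[1,.01]).x)
cv2.imwrite("pics/w8c.png",cv2.resize(im[95:225,190:330],None,fx=4,fy=4,interpolation=cv2.INTER_CUBIC));print(ctrl.current_t())
```

```text
mark [301.8235 183.4314] [300.8198 182.9167] 51 [np.int64(293), np.int64(311)]
nose [287.8974 182.2564] 39 [np.int64(283), np.int64(291)]
line [275.1765 181.7647] 51 [np.int64(270), np.int64(280)]
nose [1.9469 0.0275]
line [1.9427 0.0139]
37.65
```

View pics/w8c.png

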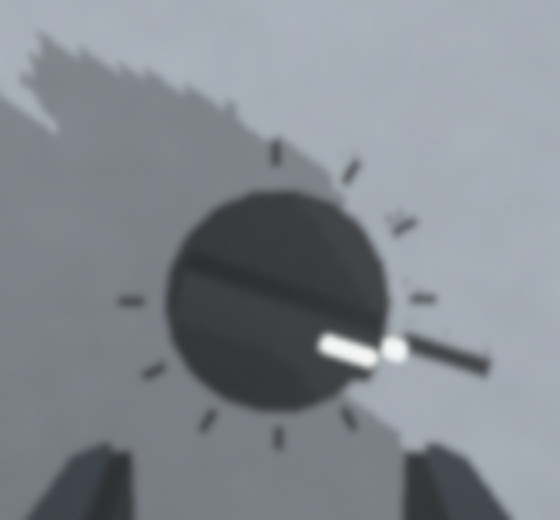

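The pointer measures 1.94, about 2° past the mark in the crop (nose at (395,349), mark at (447,353)). I'll make a small trim.

Run:
```python
from h import *
C=np.array([.087,.0003,0])
ori=lambda k:R@Ro.from_euler("z",-k).as_matrix()@FL
at=lambda z:E+R@(C+[0,0,z])
ctrl.command_gripper(.45)
ctrl.goto(at(.08),ori(1.92))
h=ctrl.move_l(at(.0105),vel=.08,contact_N=6);print(h)
if not h:
    ctrl.command_gripper(0.);print(ctrl.current_contact_force())
    ctrl.goto(at(.0105),ori(1.865));ctrl.sleep(.3)
    print("tool angle",ang((R.T@ctrl.current_eef_rot()[:,0])),ctrl.current_contact_force());ctrl.command_gripper(.45)
ctrl.move_l(at(.10),vel=.12)
ctrl.goto(E+R@[.105,0,.10],R@FL);ctrl.sleep(.3)
im,cp,P=wrist();cv2.imwrite("pics/w9.png",im)
g=cv2.cvtColor(im,cv2.COLOR_BGR2GRAY).astype(float)
pt=lambda v,z:proj(E+R@[.087-v[1]*np.cos(v[0]),v[1]*np.sin(v[0]),z],cp,P)[0]
yy,xx=np.mgrid[:384,:512]
def comp(mask,near,rad):
    l=cv2.connectedComponents((mask&(np.hypot(xx-near[0],yy-near[1])<rad)).astype(np.uint8))[1]
    i=max(range(1,l.max()+1),key=lambda i:(l==i).sum());ys,xs=np.nonzero(l==i);return np.array([xs.mean(),ys.mean()])
mp=pt((1.9,.042),0);off=comp(g<95,mp,16)-mp
for r,z,th,rad in((.0275,.009,190,5),(.0145,.027,170,6)):
    o=comp(g>th,pt((1.91,r),z),rad);print(off,least_squares(lambda v:pt(v,z)+off-o,[1.9,r],x_scale=[1,.01]).x)
# final: retreat, check the cover from the scene camera file
ctrl.goto(E+R@[-.02,0,.30],R@FL)
cv2.imwrite("pics/s9.png",ctrl.read_camera("scene"));print(ctrl.current_t())
```

```text
False
[-1.8557 -0.1621  3.8354]
tool angle 1.866823055470358 [-2.9581  0.7389  5.9801]
[1.276  0.5996] [1.9073 0.0273]
[1.276  0.5996] [1.9049 0.0136]
46.2333
```

View pics/s9.png

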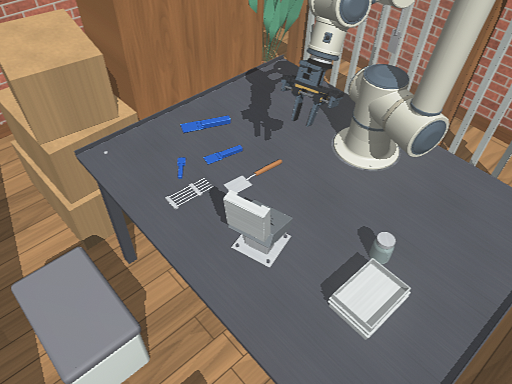

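The scene shows the cover wide open at (247,215), the scraper flat at (224,154), the bystanders where they were, and the arm clear of everything. The pointer now measures 1.906 rad, so I'm handing the job in.

```bash
python3 -c "
from bench import ctrl
print(ctrl.sign_off())"
```

```text
the job is handed in; nothing more can be done
None
```

I handed the job in after about 46 s: the cover was levered up with the blade and stands open at about 2.1 rad, the scraper lies flat on the shelf where I found it, and the dial pointer measures about 1.91 rad against the mark's 1.90.

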